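# Top up the spring-loaded tin dispenser

## Robot

A 6-joint arm with a two-finger parallel gripper is mounted at the origin on the work surface. World frame = base frame: x ahead of the robot, y to its left, z up, the work surface at z = 0. Lengths are in m, angles in rad, forces in N, time in s.
With the tool pointing down it reaches from about 0.4 to 0.825 m from the base axis. Payload 7 kg.
Tool frame: the origin (TCP) lies at the very end of the fingers, on their centre line; the grasp point (between the pads) lies 19 mm behind it; z points along the fingers, y is the line along which they close (so a half turn about z gives the same grasp; the last joint's range is limited). The gripper opens to 88 mm and grips with 3 to 60 N. Pads are 19 mm wide; open, the fingers measure 130 mm over their backs; the gripper's body (78 mm by 193 mm) begins 47 mm behind the grasp point.
Start: joints at [-0.855, 0.359, 0.012, 0, -1.224, -0.288], TCP at [0.28, -0.614, 0.227] pointing down, gripper open.
Joint ranges: [-3.07, 3.07], [-1.43, 2.12], [-1.02, 1.25], [-3.03, 1.67], [-3.05, -0], [-3.03, 3.03]. Speed limits (rad/s): [2.39, 2.39, 3.01, 3.14, 3.14, 3.14].

## Interface

Orientations are given as [roll, pitch, yaw] about the fixed x, y, z axes, in that order (R = Rz(yaw) Ry(pitch) Rx(roll)).
In Python, from station import arm gives the robot as it stands. The module is installed in compiled form; this text tells all that it offers.
- The arm moves only by the shell command python3 -m crank 'ROWS' [FORCE]. ROWS is JSON, a list of rows, each an object of numbers: "dx", "dy", "dz": the shift along the world's x, y, z in m; "twist": the turn about the world's z in degrees; "grip": the opening, from -1 (shut) to 1 (fully open). A call has exactly 5 rows; each row is the pose to reach, as a shift and turn from the pose commanded when the call began; what a row does not reach only later rows make up. A row lasts 1/12 s, in which the tool goes at most 41.7 mm and 7.16 degrees, less where a joint would pass 70% of its speed; a pose out of reach is approached as far as the arm can. A call with a gripper value outside its range is refused whole. The fingers move at their own pace and stop on an object; FORCE is the grip in N (left out, the last holds). Time passes only in rows, so rows that repeat a pose let the fingers close, or fill a call up. It gives the time, the measured TCP pose, the force, the opening and the grip force at its end, in the units of the state.
- arm.get_state(): the state, without advancing time (a new reading comes with each control period).
- arm.grab_frame(name): name is "scene" or "top"; returns the picture (384x512x3 uint8, red, green, blue); there is no depth.
- arm.get_calibration(name): a dict with "fx", "fy", "cx", "cy" (pixels), "cam_to_world" (4x4, takes a point from camera to world coordinates). Camera axes: x right, y down, z forward; pixel columns grow to the right and rows downward; lengths in m; the calibration is good to about 2 mm. A picture is of the moment at which its call begins. get_calibration takes no time and is no camera call.
- arm.job_done(): hands the job in; it is judged then, once.
The state is a dict: "t": time; "q": joint angles; "qd": joint speeds; "joint_efforts": joint torques, N m; "eef_pos": TCP position; "ee_rot": TCP orientation; "force": force on the tool from outside, world axes, zero at the start; "moment": the same for the moment, N m; "width": finger opening in m; "gripper_force": force on a finger pad.
Only numpy, scipy, OpenCV 4.12 (cv2) and the standard library are available. Lean on these libraries where they do the work, as an engineer would, in place of code of your own. Each camera call takes 0.05 s, during which the arm holds its last target. There are 200 camera calls.

## Task

On the stockroom packing bench, take the loose tin that is the same size as the one already in the four-post spring dispenser, set it upright, lid up, between the posts on top of that tin (do not drop it in), and press it down until its lid is level with the tops of the posts. Let go and leave it there; the jar and the other tins stay standing where they are.

Things in the scene. Friction and masses are not known exactly. Their poses are not given: they have to be found in the camera images.
- rim (a point): Tin dispenser fixed on the bench: grey base plate 130 x 130 x 12 mm with four upright round steel posts (6 mm thick), 54 mm between post centres along this point's x and y, tops 152 mm above the bench. This point is on its centre line, level with the post tops; z up. A tin has 7 mm play all round; the gaps between posts (48 mm) are open.
- platform (a joint): Black spring-loaded platform (60 mm disc) under the pile. Metres it has sunk: 0 at the start (upper face 85 mm above the bench), 0.043 when a second tin's lid is level with the post tops, 0.060 = hard stop. Stiff in its guide: the tins' weight does not move it, a push of 2 to 7 N does, and it stays where it is pushed to.
- pile_tin_mid (a point): The tin already standing in the dispenser: plain bare-metal round tin with lid, 56 mm diameter, 55 mm tall, about 180 g. At the start its top is 12 mm below the post tops, so a tin set on it is only 12 mm deep between the posts. This point is at its centre, half-way up; z is up towards the lid.
- loose_tin_mid (a point): The tin to load: same as the one in the dispenser (plain bare-metal, 56 mm diameter, 55 mm tall, about 180 g), standing lid up on the bench among other containers. Best held by its upper half, to keep the fingers above the posts. This point is at its centre, half-way up (27.5 mm from its bottom and from its lid top); z is up towards the lid.
- flat_tin: Bystander: wide flat bare-metal tin, 84 mm diameter, 24 mm tall. Origin at the centre of its underside.
- slim_tin: Bystander: slim bare-metal tin, 42 mm diameter, 75 mm tall. Origin at the centre of its underside.
- jar: Bystander: closed jar with a white cap, 62 mm diameter, 78 mm tall. Origin at the centre of its underside.
Things that resemble listed ones, but are neither listed nor needed, are in the scene too. What is shaped like the part that bears loose_tin_mid but brown is not meant. What is shaped like the part that bears pile_tin_mid but yellow is not meant.

How it is judged:
At the end, for the whole second after the job is handed in: The loose tin stands upright (within 10 degrees) on the first tin between the posts, both within 16 mm of the dispenser's centre line, its lid level with the post tops to within 10 mm, released and at rest (z of loose_tin_mid in the frame of rim between -0.0375 and -0.0175 m and horizontal distance between each of loose_tin_mid, pile_tin_mid and rim below 0.016 m and angle between each of loose_tin_mid, pile_tin_mid's own z axis and vertical below 0.17 rad and z of pile_tin_mid in the frame of rim between -0.095 and -0.07 m and linear speed of loose_tin below 0.02 m/s); the robot touches nothing.
It fails at once if the tin was dropped (it fell freely by more than about 5 cm) (linear speed of loose_tin above 1 m/s and contact force between the fingers and loose_tin below 0.2 N).
It fails at once if a bystander was shifted by more than 40 mm or knocked over (distance of any of flat_tin, slim_tin, jar from where it was at the start of the episode above 0.04 m or angle between any of flat_tin, slim_tin, jar's own z axis and vertical above 0.5 rad).
It also fails if it takes over 43 s, if anything falls off the work surface, if the arm or the gripper's body presses on something with over 40 N, if the wrist force passes 120 N, or if a joint passes its speed limit or range.

## Working session

There is one attempt and no reset: what is moved stays moved. The work goes in short steps, Python scripts to look and compute and a shell command to move; the robot and the scene stay as the last step left them, time stands still between calls to the robot, and variables do not carry over. Pictures are saved under pics/ and viewed, at most 10 in all, crops included, and the job is handed in when it is done.

```bash
mkdir -p pics
python3 - <<'E'
from station import arm
import cv2
for n in("scene","top"):
    cv2.imwrite(f"pics/{n}0.png",arm.grab_frame(n)[:,:,::-1])
    print(n,arm.get_calibration(n))
s=arm.get_state();print(s)
E
```

```text
scene {'fx': 411.33091368743493, 'fy': 411.33091368743493, 'cx': 258.39352404732097, 'cy': 193.2374458721915, 'cam_to_world': array([[ 4.52947290e-01,  7.53130350e-01, -4.77109452e-01,
         1.07214776e+00],
       [ 8.91537254e-01, -3.82462308e-01,  2.42660067e-01,
        -1.99052371e-01],
       [ 2.78279443e-04, -5.35273070e-01, -8.44679029e-01,
         1.03849480e+00],
       [ 0.00000000e+00,  0.00000000e+00,  0.00000000e+00,
         1.00000000e+00]])}
top {'fx': 367.2979361465523, 'fy': 367.2979361465523, 'cx': 252.70318069892343, 'cy': 194.60610656462052, 'cam_to_world': array([[-1.15301284e-03, -9.92982225e-01,  1.18258067e-01,
         4.56985837e-01],
       [-9.99983839e-01,  4.86557972e-04, -5.66431368e-03,
         6.46102492e-02],
       [ 5.56702340e-03, -1.18262687e-01, -9.92966739e-01,
         9.45434854e-01],
       [ 0.00000000e+00,  0.00000000e+00,  0.00000000e+00,
         1.00000000e+00]])}
{'t': 0.1, 'q': array([-8.54902520e-01,  3.59301891e-01,  1.11855340e-02, -2.90498535e-04,
       -1.22411859e+00, -2.88139010e-01]), 'qd': array([ 0.00013541, -0.00020825,  0.00063286,  0.00109634,  0.00193148,
        0.00021051]), 'joint_efforts': array([-1.49758263e-03, -5.84161806e+01,  2.93752903e+01,  7.01555595e+00,
        1.01525339e-02, -1.99050487e-05]), 'eef_pos': array([ 0.27982963, -0.613797  ,  0.22574354]), 'ee_rot': array([ 3.14013573e+00, -1.46998001e-04, -2.71393665e+00]), 'force': array([0.03926889, 0.11217563, 0.32210356]), 'moment': array([0.02121285, 0.00890393, 0.0042987 ]), 'gripper_force': 0.0, 'width': 0.08752597131837275}
```

View pics/scene0.png

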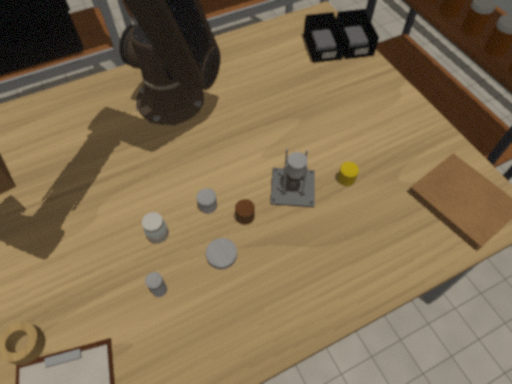

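View pics/top0.png

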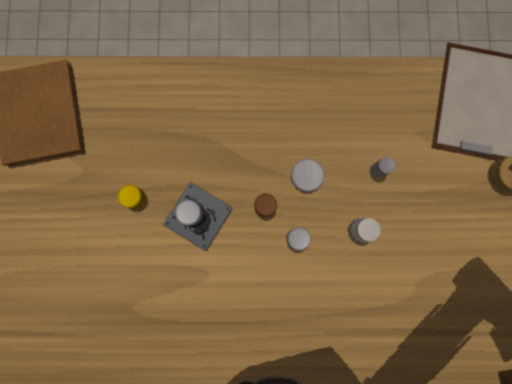

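Scene 0 / top 0: candidates (scene px, top px) are:
- Medium bare tin: (206,198), (299,239). It matches the description, so this is my choice.
- Slim tin: (155,283), (386,165).
- Flat tin: (221,252), (308,176).
- Jar: (153,225), (367,230).
- Brown look-alike: (245,211), (265,205).
- Yellow look-alike: (348,172), (130,197).
- Tin in the dispenser: (296,160), (189,211).

I'll check the choice in a close crop and measure.

```bash
cat > h.py <<'E'
import numpy as np,cv2
from station import arm
def ray(n,u,v,z):
    c=arm.get_calibration(n);T=c["cam_to_world"]
    d=T[:3,:3]@np.array([(u-c["cx"])/c["fx"],(v-c["cy"])/c["fy"],1]);o=T[:3,3]
    return (o+d*(z-o[2])/d[2])[:2]
def proj(n,p):
    c=arm.get_calibration(n);T=c["cam_to_world"];q=T[:3,:3].T@(np.array(p)-T[:3,3])
    return np.array([c["fx"]*q[0]/q[2]+c["cx"],c["fy"]*q[1]/q[2]+c["cy"]])
def blobs(im,lo,hi,box,amin=60):
    "low-saturation blobs within value range; box=u0,v0,u1,v1"
    u0,v0,u1,v1=box
    h=cv2.cvtColor(im,cv2.COLOR_RGB2HSV)[v0:v1,u0:u1]
    m=cv2.inRange(h,(0,0,lo),(180,70,hi))
    cs,_=cv2.findContours(m,cv2.RETR_EXTERNAL,cv2.CHAIN_APPROX_NONE)
    return [c+np.array([[u0,v0]]) for c in cs if cv2.contourArea(c)>amin]
E
python3 - <<'E'
from h import *
t=cv2.imread("pics/top0.png")[:,:,::-1].copy();s=cv2.imread("pics/scene0.png")[:,:,::-1].copy()
for c in blobs(t,130,255,(100,140,420,270)):
    (u,v),r=cv2.minEnclosingCircle(c);print("top bright",round(u,1),round(v,1),round(r,1),"z=.055",ray("top",u,v,.055).round(3),"z=.14",ray("top",u,v,.14).round(3))
for c in blobs(s,130,255,(130,140,320,300)):
    (u,v),r=cv2.minEnclosingCircle(c);print("scene bright",round(u,1),round(v,1),round(r,1))
for c in blobs(t,30,255,(150,170,245,260),500):
    b=cv2.boxPoints(cv2.minAreaRect(c));print("plate",b.round(1).tolist());w=np.array([ray("top",*p,.012) for p in b]);print(w.round(3).tolist(),w.mean(0).round(4))
a=cv2.resize(t[150:280,150:420],None,fx=2.9,fy=2.2*1.32);b=cv2.resize(s[130:300,130:330],None,fx=3,fy=3)
cv2.imwrite("pics/ct.png",a[:,:,::-1]);cv2.imwrite("pics/cs.png",b[:,:,::-1])
E
```

```text
top bright 300.0 238.2 10.5 z=.055 [ 0.457 -0.054] z=.14 [ 0.457 -0.043]
top bright 368.4 229.4 11.7 z=.055 [ 0.478 -0.22 ] z=.14 [ 0.476 -0.193]
top bright 187.0 212.0 11.4 z=.055 [0.521 0.219] z=.14 [0.515 0.204]
top bright 308.1 174.4 15.6 z=.055 [ 0.613 -0.077] z=.14 [ 0.598 -0.063]
scene bright 153.5 280.0 9.0
scene bright 221.0 252.0 15.8
scene bright 152.5 221.5 11.5
scene bright 205.7 196.4 9.9
scene bright 297.5 159.0 10.3
plate [[162.60000610351562, 224.10000610351562], [189.60000610351562, 180.8000030517578], [232.39999389648438, 207.5], [205.3000030517578, 250.8000030517578]]
[[0.493, 0.288], [0.604, 0.221], [0.535, 0.111], [0.426, 0.178]] [0.5145 0.1995]
```

View pics/ct.png

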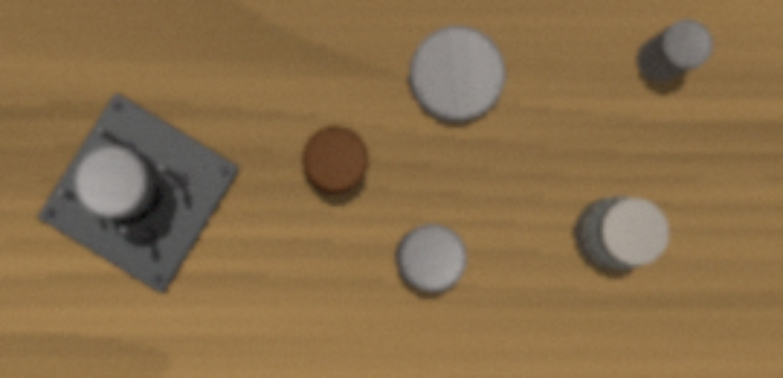

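View pics/cs.png

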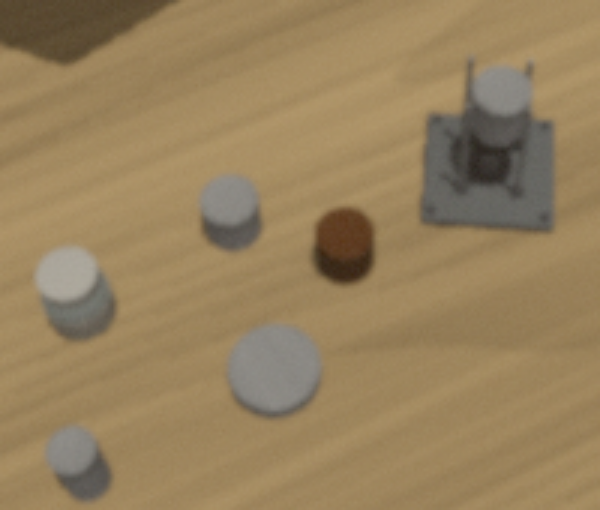

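The crops confirm the choice: the medium bare tin is at top (299,239) / scene (206,197), and the dispenser plate is turned about -31°. Next I refine the lid positions from both views.

```bash
python3 - <<'E'
from h import *
def fit(n,px,z,r):
    c=arm.get_calibration(n); return ray(n,*px,z).round(4)
print("loose",fit("top",(298.6,238.8),.055,0),fit("scene",(206.7,196.7),.055,0))
print("pile",fit("top",(110/2.9+150,180/2.904+150),.14,0),fit("scene",(500/3+130,91/3+130),.14,0))
print("brown",ray("top",265,204,.055),"jar",ray("top",368.4,229.4,.078),"yellow",ray("top",130,197,.05))
# plate from scene
s=cv2.imread("pics/scene0.png")[:,:,::-1].copy()
w=np.array([ray("scene",x/3+130,y/3+130,.012) for x,y in[(430,116),(553,122),(551,228),(422,222)]]);print(w.round(3).tolist(),w.mean(0))
for p in [(470,60),(530,65)]: print("post",ray("scene",p[0]/3+130,p[1]/3+130,.152))
a=np.deg2rad(-31);e=np.array([np.cos(a),np.sin(a)]);f=np.array([-e[1],e[0]])
print([(np.array([.5145,.2])+.027*(i*e+j*f)).round(3).tolist() for i in(-1,1) for j in(-1,1)])
E
python3 -m crank '[{"dx":0.013,"dy":0.039,"twist":7,"grip":1},{"dx":0.026,"dy":0.078,"twist":14,"grip":1},{"dx":0.038,"dy":0.117,"twist":21,"grip":1},{"dx":0.05,"dy":0.156,"twist":28,"grip":1},{"dx":0.06,"dy":0.19,"twist":34.5,"grip":1}]'
```

```text
loose [ 0.4558 -0.0509] [ 0.461  -0.0515]
pile [0.5146 0.2022] [0.5172 0.2001]
brown [0.5399871  0.02962033] jar [ 0.47760726 -0.21282565] yellow [0.5578722  0.35997445]
[[0.433, 0.177], [0.497, 0.286], [0.604, 0.219], [0.542, 0.111]] [0.51895682 0.19811094]
post [0.48166206 0.18791318]
post [0.5113903  0.23373035]
[[0.477, 0.191], [0.505, 0.237], [0.524, 0.163], [0.552, 0.209]]invalid input at $[0]: expected keys dx, dy, dz, twist, grip
```

```bash
python3 -m crank '[{"dx":0.012,"dy":0.038,"dz":0,"twist":7,"grip":1},{"dx":0.024,"dy":0.076,"dz":0,"twist":14,"grip":1},{"dx":0.036,"dy":0.114,"dz":0,"twist":21,"grip":1},{"dx":0.048,"dy":0.152,"dz":0,"twist":28,"grip":1},{"dx":0.06,"dy":0.19,"dz":0,"twist":34.5,"grip":1}]'
python3 -m crank '[{"dx":0.012,"dy":0.038,"dz":0,"twist":0,"grip":1},{"dx":0.024,"dy":0.076,"dz":0,"twist":0,"grip":1},{"dx":0.036,"dy":0.114,"dz":0,"twist":0,"grip":1},{"dx":0.048,"dy":0.152,"dz":0,"twist":0,"grip":1},{"dx":0.06,"dy":0.19,"dz":0,"twist":0,"grip":1}]'
```

```text
t: 0.52
eef_pos: [0.3399, -0.4224, 0.2261]
ee_rot: [3.141, 0.0, -2.106]
force: [1.6, 0.5, -0.3]
width: 0.0877
gripper_force: 0.0
t: 0.93
eef_pos: [0.3999, -0.2323, 0.2265]
ee_rot: [-3.142, 0.0, -2.112]
force: [0.9, 1.3, -0.1]
width: 0.0878
gripper_force: 0.0
```

```bash
python3 -m crank '[{"dx":0.012,"dy":0.036,"dz":-0.01,"twist":0,"grip":1},{"dx":0.024,"dy":0.072,"dz":-0.02,"twist":0,"grip":1},{"dx":0.036,"dy":0.108,"dz":-0.03,"twist":0,"grip":1},{"dx":0.048,"dy":0.144,"dz":-0.04,"twist":0,"grip":1},{"dx":0.058,"dy":0.181,"dz":-0.05,"twist":0,"grip":1}]'
python3 -m crank '[{"dx":0,"dy":0,"dz":-0.03,"twist":0,"grip":1},{"dx":0,"dy":0,"dz":-0.06,"twist":0,"grip":1},{"dx":0,"dy":0,"dz":-0.09,"twist":0,"grip":1},{"dx":0,"dy":0,"dz":-0.09,"twist":0,"grip":1},{"dx":0,"dy":0,"dz":-0.09,"twist":0,"grip":1}]'
python3 - <<'E'
from h import *
o=[]
p=arm.get_state()["eef_pos"]
for n in("scene","top"):
    im=arm.grab_frame(n)[:,:,::-1];u,v=proj(n,[.458,-.051,.05]).astype(int);print(n,proj(n,p),(u,v))
    o.append(cv2.resize(im[v-50:v+50,u-50:u+50],(400,400)))
cv2.imwrite("pics/near.png",np.hstack(o))
E
```

```text
t: 1.35
eef_pos: [0.4582, -0.0513, 0.1762]
ee_rot: [-3.141, 0.0, -2.111]
force: [1.7, -0.3, 0.1]
width: 0.0875
gripper_force: 0.0
t: 1.77
eef_pos: [0.4569, -0.0535, 0.0858]
ee_rot: [3.139, -0.003, -2.111]
force: [0.2, -1.2, 0.7]
width: 0.0873
gripper_force: 0.0
scene [204.2674087 189.9452606] (np.int64(206), np.int64(196))
top [301.43017872 238.31490234] (np.int64(298), np.int64(237))
```

View pics/near.png

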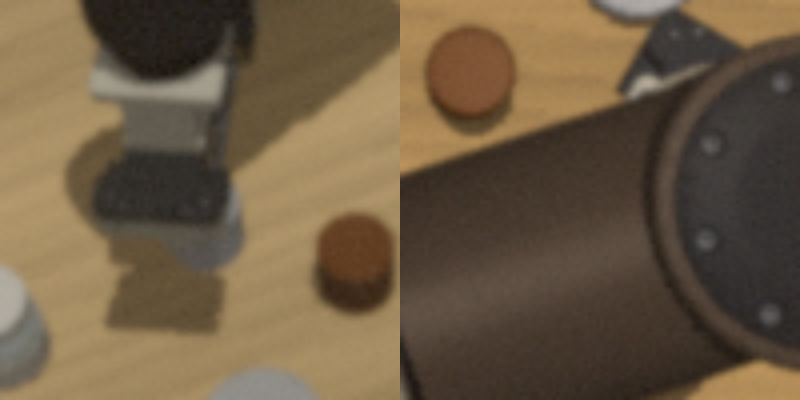

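The picture shows the gripper body at scene crop (163,190), with the tin underneath at (210,225) and the brown tin clear. I descend and grip the upper half.

```bash
python3 -m crank '[{"dx":0,"dy":0,"dz":-0.025,"twist":0,"grip":1},{"dx":0,"dy":0,"dz":-0.045,"twist":0,"grip":1},{"dx":0,"dy":0,"dz":-0.06,"twist":0,"grip":1},{"dx":0,"dy":0,"dz":-0.06,"twist":0,"grip":1},{"dx":0,"dy":0,"dz":-0.06,"twist":0,"grip":1}]'
python3 -m crank '[{"dx":0,"dy":0,"dz":0,"twist":0,"grip":-0.5},{"dx":0,"dy":0,"dz":0,"twist":0,"grip":-0.5},{"dx":0,"dy":0,"dz":0,"twist":0,"grip":-0.5},{"dx":0,"dy":0,"dz":0,"twist":0,"grip":-0.5},{"dx":0,"dy":0,"dz":0,"twist":0,"grip":-0.5}]' 35
```

```text
t: 2.28
eef_pos: [0.4588, -0.0532, 0.0278]
ee_rot: [-3.141, 0.001, -2.112]
force: [0.3, 0.2, 0.9]
width: 0.0876
gripper_force: 0.0
t: 2.7
eef_pos: [0.4583, -0.0531, 0.0271]
ee_rot: [-3.141, 0.001, -2.112]
force: [0.7, 0.5, -0.1]
width: 0.0597
gripper_force: 0.0
```

```bash
python3 -m crank '[{"dx":0,"dy":0,"dz":0,"twist":0,"grip":-0.5},{"dx":0,"dy":0,"dz":0,"twist":0,"grip":-0.5},{"dx":0,"dy":0,"dz":0,"twist":0,"grip":-0.5},{"dx":0,"dy":0,"dz":0,"twist":0,"grip":-0.5},{"dx":0,"dy":0,"dz":0,"twist":0,"grip":-0.5}]'
python3 -m crank '[{"dx":0,"dy":0,"dz":0.02,"twist":0,"grip":-0.5},{"dx":0,"dy":0,"dz":0.05,"twist":0,"grip":-0.5},{"dx":0,"dy":0,"dz":0.08,"twist":0,"grip":-0.5},{"dx":0,"dy":0,"dz":0.11,"twist":0,"grip":-0.5},{"dx":0,"dy":0,"dz":0.14,"twist":0,"grip":-0.5}]'
```

```text
t: 3.12
eef_pos: [0.4581, -0.0531, 0.0269]
ee_rot: [-3.141, 0.0, -2.111]
force: [-2.1, 1.5, 6.8]
width: 0.0554
gripper_force: 35.0
t: 3.53
eef_pos: [0.4573, -0.0532, 0.1677]
ee_rot: [3.141, -0.0, -2.112]
force: [0.6, 0.3, -1.7]
width: 0.0553
gripper_force: 35.0
```

```bash
python3 -m crank '[{"dx":0.004,"dy":0.015,"dz":0.02,"twist":0,"grip":-0.5},{"dx":0.012,"dy":0.051,"dz":0.035,"twist":0,"grip":-0.5},{"dx":0.021,"dy":0.089,"dz":0.05,"twist":0,"grip":-0.5},{"dx":0.03,"dy":0.128,"dz":0.05,"twist":0,"grip":-0.5},{"dx":0.039,"dy":0.166,"dz":0.05,"twist":0,"grip":-0.5}]'
python3 -m crank '[{"dx":0.008,"dy":0.035,"dz":0,"twist":0,"grip":-0.5},{"dx":0.015,"dy":0.065,"dz":0,"twist":0,"grip":-0.5},{"dx":0.02,"dy":0.087,"dz":0,"twist":0,"grip":-0.5},{"dx":0.02,"dy":0.087,"dz":0,"twist":0,"grip":-0.5},{"dx":0.02,"dy":0.087,"dz":0,"twist":0,"grip":-0.5}]'
python3 - <<'E'
from h import *
print(arm.get_state()["eef_pos"])
o=[]
for n in("scene","top"):
    im=arm.grab_frame(n)[:,:,::-1];cv2.imwrite(f"pics/{n}h.png",im);u,v=proj(n,[.517,.2,.15]).astype(int);print(n,(u,v))
    o.append(cv2.resize(im[v-50:v+50,u-50:u+50],(400,400)))
cv2.imwrite("pics/hover.png",np.hstack(o))
E
```

```text
t: 3.95
eef_pos: [0.4973, 0.1148, 0.2177]
ee_rot: [-3.141, 0.002, -2.112]
force: [1.0, -0.1, -2.3]
width: 0.0554
gripper_force: 35.0
t: 4.37
eef_pos: [0.5166, 0.2009, 0.2154]
ee_rot: [3.141, -0.002, -2.11]
force: [0.1, -0.9, -1.6]
width: 0.0553
gripper_force: 35.0
[0.51659632 0.20085391 0.21544608]
scene (np.int64(296), np.int64(158))
top (np.int64(188), np.int64(210))
```

View pics/hover.png

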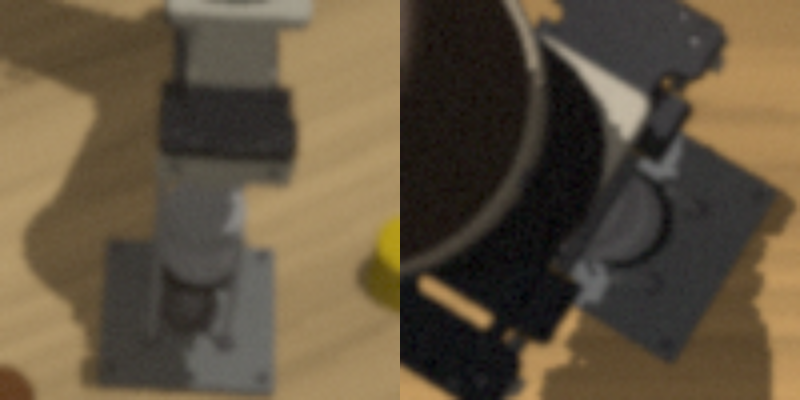

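The held tin (crop (200,205)) looks in line with the pile tin and posts (x 160–240). I'll measure the sideways offset, which is along the pads, from the edge profiles.

Run:
```python
from h import *
for z in(.243,.215,.188,.14,.11,.085,.012): print(z,proj("scene",[.5166,.2009,z]).round(1), proj("scene",[.5166+.028*.453,.2009+.028*.89,z]).round(1)[0])
s=cv2.imread("pics/sceneh.png");h=cv2.cvtColor(s,cv2.COLOR_BGR2HSV)
for v in range(150,182,2):
    print(v,' '.join(f"{x:3d}" for x in h[v,278:318,1]))
```

```text
0.243 [300.  135.3] 311.2
0.215 [299.1 142.5] 310.0
0.188 [298.3 149. ] 308.9
0.14 [296.8 160.1] 307.1
0.11 [296.  166.6] 306.0
0.085 [295.3 171.8] 305.1
0.012 [293.4 185.9] 302.8
150 119 110 113 118 105 112  92  62  55  49  43  35  50  41  50  45  45  47  43  52  34  42  50  43  52  39  52  46  51  47  52  46  48  53  47  48  43  43  46  60
152 107 109 114 116 115 115  95  78  48  58  54  54  57  56  44  48  44  47  45  53  47  46  49  47  52  46  42  42  46  52  62  58  58  51  64  55  57  53  52  63
154 115 123 106 115 115 103 102  81  53  70  76  73  47  30  30  20  30  40  44  39  38  42  41  44  43  39  33  40  48  77  93  91  91  90  91  93  87  90  87  90
156 115 114 114 116 104 103 100  71  53  55  47  30  26  18  12  26  22  28  22  27  19  28  22  31  24  19  16  20  51  86 100 103 105 102 101 102 101 103 101  98
158 110 119 116 115 111 117  98  70  44  37  31  25  26  22  22  26  16  22  25  12  24  19  19  16  14  23  15  21  36  69  94  98 103 105 100 101 103 101 100 102
160 104 115 115 104 107 105  90  59  39  33  26  19  22  29  19  26  22  19  25  18  24  23  19   9 
[... 1003 characters left out ...]
  13  13  13  11  21  11  29  62  95  99 102
174  33  29  26  36  29  25  30  33  34  29  23  26  29  27  16  13  18  24  24  27  24  28  32  20  26  18  15  17  16  10  13   8  10  15  15  24  62  95  97 103
176  32  27  39  40  38  36  33  30  38  61  52  39  22  13  28  13  32  18  21   9  19  18  31  26  20  25  23  18  18  15  12  12  12   7  17  30  62  93 103 100
178  21  28  29  22  28  32  23  29  40  53  92  87  64  40  30  26  25  22  28  22  29  24  32  27  43  30  20   6   8  12  14  15  12   7  10  23  61  92 102 105
180  13  29  30  35  33  31  36  25  33  45  42  59  57  55  35  72  70  65  36  62  81  47  24  25  23  26  22  17  15  13   7  12  12  12  12  25  59  89 102 108
```

```bash
python3 -m crank '[{"dx":-0.001,"dy":-0.002,"dz":-0.01,"twist":0,"grip":-0.5},{"dx":-0.001,"dy":-0.002,"dz":-0.02,"twist":0,"grip":-0.5},{"dx":-0.001,"dy":-0.002,"dz":-0.03,"twist":0,"grip":-0.5},{"dx":-0.001,"dy":-0.002,"dz":-0.035,"twist":0,"grip":-0.5},{"dx":-0.001,"dy":-0.002,"dz":-0.04,"twist":0,"grip":-0.5}]'
python3 -m crank '[{"dx":0,"dy":0,"dz":-0.002,"twist":0,"grip":-0.5},{"dx":0,"dy":0,"dz":-0.004,"twist":0,"grip":-0.5},{"dx":0,"dy":0,"dz":-0.006,"twist":0,"grip":-0.5},{"dx":0,"dy":0,"dz":-0.008,"twist":0,"grip":-0.5},{"dx":0,"dy":0,"dz":-0.008,"twist":0,"grip":-0.5}]'
```

```text
t: 4.88
eef_pos: [0.5156, 0.1971, 0.1754]
ee_rot: [3.141, -0.001, -2.112]
force: [-0.2, -0.8, -0.9]
width: 0.0554
gripper_force: 35.0
t: 5.3
eef_pos: [0.5159, 0.1978, 0.1684]
ee_rot: [3.141, -0.0, -2.112]
force: [-0.3, 0.5, -1.9]
width: 0.0554
gripper_force: 35.0
```

```bash
python3 -m crank '[{"dx":0,"dy":0,"dz":-0.002,"twist":0,"grip":-0.5},{"dx":0,"dy":0,"dz":-0.004,"twist":0,"grip":-0.5},{"dx":0,"dy":0,"dz":-0.006,"twist":0,"grip":-0.5},{"dx":0,"dy":0,"dz":-0.008,"twist":0,"grip":-0.5},{"dx":0,"dy":0,"dz":-0.008,"twist":0,"grip":-0.5}]'
python3 - <<'E'
from h import *
o=[]
for n in("scene","top"):
    im=arm.grab_frame(n)[:,:,::-1];u,v=proj(n,[.517,.2,.13]).astype(int)
    o.append(cv2.resize(im[v-40:v+40,u-40:u+40],(400,400),interpolation=cv2.INTER_CUBIC))
cv2.imwrite("pics/in.png",np.hstack(o))
E
```

```text
t: 5.72
eef_pos: [0.5162, 0.198, 0.1605]
ee_rot: [-3.141, 0.0, -2.112]
force: [0.5, -0.2, -0.3]
width: 0.0556
gripper_force: 35.0
```

View pics/in.png

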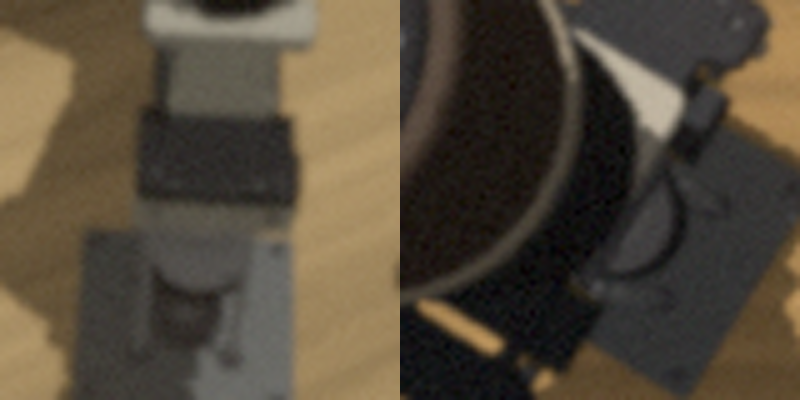

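The tin sits between the posts in line with the pile tin (scene crop x 150–245). The force shows light contact, so I press on slowly.

```bash
python3 -m crank '[{"dx":0,"dy":0,"dz":-0.003,"twist":0,"grip":-0.5},{"dx":0,"dy":0,"dz":-0.006,"twist":0,"grip":-0.5},{"dx":0,"dy":0,"dz":-0.009,"twist":0,"grip":-0.5},{"dx":0,"dy":0,"dz":-0.012,"twist":0,"grip":-0.5},{"dx":0,"dy":0,"dz":-0.012,"twist":0,"grip":-0.5}]'
python3 -m crank '[{"dx":0,"dy":0,"dz":-0.003,"twist":0,"grip":-0.5},{"dx":0,"dy":0,"dz":-0.006,"twist":0,"grip":-0.5},{"dx":0,"dy":0,"dz":-0.009,"twist":0,"grip":-0.5},{"dx":0,"dy":0,"dz":-0.012,"twist":0,"grip":-0.5},{"dx":0,"dy":0,"dz":-0.012,"twist":0,"grip":-0.5}]'
```

```text
t: 6.23
eef_pos: [0.516, 0.1978, 0.1479]
ee_rot: [3.141, -0.0, -2.112]
force: [0.8, -0.3, -0.9]
width: 0.0558
gripper_force: 35.0
t: 6.65
eef_pos: [0.5158, 0.1977, 0.1358]
ee_rot: [3.141, -0.001, -2.112]
force: [-0.5, -0.7, 0.0]
width: 0.0555
gripper_force: 35.0
```

```bash
python3 -m crank '[{"dx":0,"dy":0,"dz":-0.003,"twist":0,"grip":-0.5},{"dx":0,"dy":0,"dz":-0.006,"twist":0,"grip":-0.5},{"dx":0,"dy":0,"dz":-0.009,"twist":0,"grip":-0.5},{"dx":0,"dy":0,"dz":-0.0115,"twist":0,"grip":-0.5},{"dx":0,"dy":0,"dz":-0.0115,"twist":0,"grip":-0.5}]'
python3 - <<'E'
from h import *
o=[]
for n in("scene","top"):
    im=arm.grab_frame(n)[:,:,::-1];u,v=proj(n,[.517,.2,.11]).astype(int)
    o.append(cv2.resize(im[v-40:v+40,u-40:u+40],(400,400),interpolation=cv2.INTER_CUBIC))
cv2.imwrite("pics/dn.png",np.hstack(o))
E
```

```text
t: 7.07
eef_pos: [0.5158, 0.1977, 0.1244]
ee_rot: [3.141, -0.001, -2.112]
force: [0.1, -0.6, -0.3]
width: 0.0555
gripper_force: 35.0
```

View pics/dn.png

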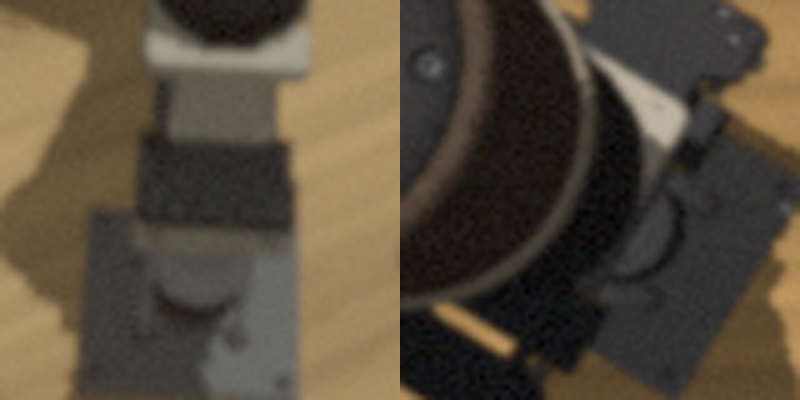

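The pile tin has sunk with its lower edge at crop (200,300), near the base, so the push worked. I release and rise.

```bash
python3 -m crank '[{"dx":0,"dy":0,"dz":0,"twist":0,"grip":0.3},{"dx":0,"dy":0,"dz":0,"twist":0,"grip":0.6},{"dx":0,"dy":0,"dz":0,"twist":0,"grip":0.9},{"dx":0,"dy":0,"dz":0,"twist":0,"grip":0.9},{"dx":0,"dy":0,"dz":0,"twist":0,"grip":0.9}]'
python3 -m crank '[{"dx":0,"dy":0,"dz":0.005,"twist":0,"grip":0.9},{"dx":0,"dy":0,"dz":0.02,"twist":0,"grip":0.9},{"dx":0,"dy":0,"dz":0.04,"twist":0,"grip":0.9},{"dx":0,"dy":0,"dz":0.07,"twist":0,"grip":0.9},{"dx":0,"dy":0,"dz":0.1,"twist":0,"grip":0.9}]'
python3 -m crank '[{"dx":0,"dy":-0.035,"dz":0.01,"twist":0,"grip":0.9},{"dx":0,"dy":-0.07,"dz":0.02,"twist":0,"grip":0.9},{"dx":0,"dy":-0.11,"dz":0.02,"twist":0,"grip":0.9},{"dx":0,"dy":-0.15,"dz":0.02,"twist":0,"grip":0.9},{"dx":0,"dy":-0.19,"dz":0.02,"twist":0,"grip":0.9}]'
python3 -m crank '[{"dx":0,"dy":-0.035,"dz":0,"twist":0,"grip":0.9},{"dx":0,"dy":-0.07,"dz":0,"twist":0,"grip":0.9},{"dx":0,"dy":-0.1,"dz":0,"twist":0,"grip":0.9},{"dx":0,"dy":-0.1,"dz":0,"twist":0,"grip":0.9},{"dx":0,"dy":-0.1,"dz":0,"twist":0,"grip":0.9}]'
python3 - <<'E'
from h import *
o=[]
for n in("scene","top"):
    im=arm.grab_frame(n);u,v=proj(n,[.517,.2,.13]).astype(int)
    for c in blobs(im,120,255,(u-30,v-35,u+30,v+35)):
        (a,b),r=cv2.minEnclosingCircle(c);print(n,a,b,r,ray(n,a,b,.152),"expected",proj(n,[.516,.2,.152]))
    o.append(cv2.resize(im[v-40:v+40,u-40:u+40,::-1],(400,400),interpolation=cv2.INTER_CUBIC))
cv2.imwrite("pics/end.png",np.hstack(o))
E
```

```text
t: 7.58
eef_pos: [0.516, 0.1978, 0.1251]
ee_rot: [3.142, 0.0, -2.112]
force: [-0.7, -0.1, -0.0]
width: 0.0782
gripper_force: 0.0
t: 8.0
eef_pos: [0.5155, 0.1974, 0.2261]
ee_rot: [3.141, -0.001, -2.112]
force: [0.7, 1.0, -0.3]
width: 0.0833
gripper_force: 0.0
t: 8.42
eef_pos: [0.5157, 0.0064, 0.246]
ee_rot: [-3.141, 0.001, -2.111]
force: [0.9, 0.4, 0.8]
width: 0.0832
gripper_force: 0.0
t: 8.83
eef_pos: [0.5158, -0.0937, 0.2454]
ee_rot: [-3.141, 0.0, -2.115]
force: [-0.3, -0.1, 0.3]
width: 0.083
gripper_force: 0.0
scene 296.370361328125 155.01852416992188 11.754878044128418 [0.5086721  0.20298855] expected [296.75707906 157.33980301]
```

View pics/end.png

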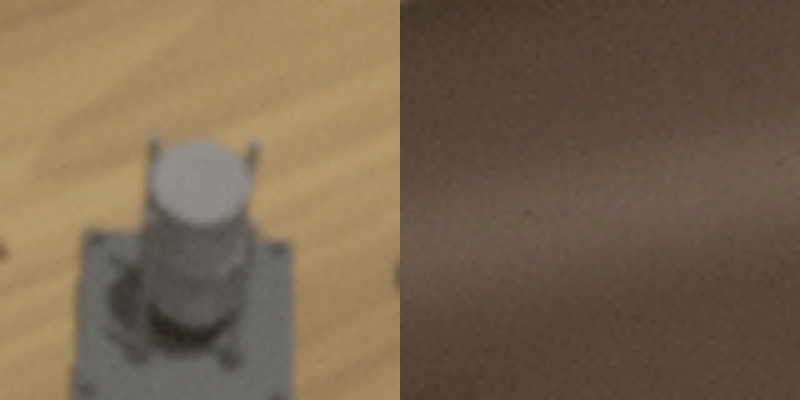

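Scene view: the tin is upright between the posts, with its lid at crop (200,184) and the post tips at (155,140) and (252,148). I clear the top camera to check the lid height from both views.

```bash
python3 -m crank '[{"dx":0,"dy":-0.035,"dz":0,"twist":0,"grip":0.9},{"dx":0,"dy":-0.07,"dz":0,"twist":0,"grip":0.9},{"dx":0,"dy":-0.11,"dz":0,"twist":0,"grip":0.9},{"dx":0,"dy":-0.15,"dz":0,"twist":0,"grip":0.9},{"dx":0,"dy":-0.18,"dz":0,"twist":0,"grip":0.9}]' | head -2
python3 - <<'E'
from h import *
from scipy.optimize import least_squares
P={}
for n in("scene","top"):
    now=arm.grab_frame(n);cv2.imwrite(f"pics/{n}e.png",now[:,:,::-1])
    for k,im in(("start",cv2.imread(f"pics/{n}0.png")[:,:,::-1].copy()),("now",now)):
        u,v=proj(n,[.517,.2,.145]).astype(int)
        g=cv2.GaussianBlur(cv2.cvtColor(im,cv2.COLOR_RGB2GRAY),(3,3),0);h=cv2.cvtColor(im,cv2.COLOR_RGB2HSV)
        lid=np.median(g[v-2:v+3,u-2:u+3])
        m=((abs(g.astype(int)-lid)<22)&(h[:,:,1]<60)).astype(np.uint8);m[:v-22]=0;m[v+22:]=0;m[:,:u-22]=0;m[:,u+22:]=0
        m=cv2.morphologyEx(m,cv2.MORPH_OPEN,np.ones((5,5),np.uint8))
        c=max(cv2.findContours(m,0,1)[0],key=cv2.contourArea);e=cv2.fitEllipse(c)
        print(n,k,lid,np.round(e[0],1),np.round(e[1],1),cv2.boundingRect(c));P[n,k]=e[0]
for k in("start","now"):
    r=least_squares(lambda p:np.r_[proj("scene",p)-P["scene",k],proj("top",p)-P["top",k]],[.517,.2,.14]);print(k,r.x.round(4),r.fun.round(1))
E
```

```text
t: 9.35
eef_pos: [0.5164, -0.2732, 0.2453]
scene start 138.0 [297.2 159.3] [15.1 19. ] (288, 152, 19, 16)
scene now 147.0 [295.7 157.5] [15.1 19.7] (286, 150, 20, 16)
top start 154.0 [187.  212.1] [20.9 20.9] (177, 202, 21, 21)
top now 204.0 [188.5 211.4] [19.9 20.6] (179, 201, 20, 21)
start [0.5144 0.2042 0.1388] [ 0.2 -0.   0.1  0.1]
now [0.5149 0.1985 0.1511] [ 0.3 -0.1  0.2  0.1]
```

The lid height now measures 0.151 m (post tops 0.152 m), centred within a few mm, with the arm clear, so I hand in.

```bash
python3 -c "
from station import arm
print(arm.job_done())"
```

```text
the job is handed in; nothing more can be done
None
```

The matching tin stands upright on the first tin between the posts. Its lid measured 0.151 m against post tops at 0.152 m. The gripper is released and clear, no other container was touched on purpose, and the job is handed in; no verdict came back.

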